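Hold the ticket clip open over the price card

TASK

Take the steel spring clip that is clamped on the lower, empty sign plate: squeeze its two finger levers so that it opens, and lift it off without taking the plate along. Bring it down over the middle of the top edge of the price card on the taller plate, square to it, so that its open jaws hang well down on both sides of card and plate and touch neither. Finish there, still holding the clip squeezed wide open so that I can slip an offer ticket in (do not let it close or let go), with both signs and the packets on their feet still standing where they were.

Things in the scene. Friction and masses are not known exactly. Their poses are not given: they have to be found in the camera images.
- clip: steel spring clip (large bulldog clip), 44 mm wide, 83 high, 60 g: two halves on a sprung pin, levers up, jaws down. Origin: on the pin, mid-width; at the start z up, y along the pin, half A on the -x side, B on +x. Frame fixed to half A: leans by half the opening when squeezed. Jaws reach 40 mm below the pin; hollow up to 8 mm below it. At the start they overlap the low plate's edge by 17 mm
- clip_lever (a joint): opening of half B about the pin against half A, rad: 0 while clamped on the 4 mm plate, -0.1 jaws shut, 0.62 hard stop. Gap between the jaw tips: about 4 mm + 39 mm per rad (25 mm at 0.55). The spring always closes it: the levers need about 7 N on each rolled edge to start, 12 N near the stop
- grip_a (a point): centre of half A's rolled finger edge (bar of radius 3.2 mm, 42 mm long along y), 24 mm to -x of the pin and 40 mm above it while clamped. To open the clip, squeeze it across the two rolled edges from above: 54 mm over both while clamped, about 31 mm at 0.55 rad, 28 mm at the stop. They rise up to 6 mm relative to the pin as it opens
- grip_b (a point): centre of half B's rolled finger edge, the same on the +x side
- jaw_a (a point): lower inner edge of half A's jaw lining (rubber, 10 mm high), mid-width
- jaw_b (a point): lower inner edge of half B's jaw lining, mid-width
- low_plate: lower sign: empty frosted plate 141 mm wide, 129 high, 4 thick, upright in a wooden foot 48 x 136 x 18 mm; loose, 0.35 kg; the clip is clamped on its top edge, up to 25 mm from the middle. Origin: centre of its underside; x is the plate's normal (mid-plane of the plate at x = +1 mm), y along its width, z up
- card_plate: taller sign: frosted plate 122 mm wide, 151 high, 4 thick, in a wooden foot 48 x 118 x 18 mm, with a white price card 104 mm wide, 3 thick, flat on its -x face, its top 157 mm above the counter; loose, 0.37 kg. Origin and axes as for the low plate. The signs may stand in either place: at the counter's near edge or behind the blue bag sealer
- card_edge (a point): middle of the price card's top edge, 157 mm above the counter, midway through the 7 mm that card and plate measure together; axes of the taller sign (x across the thickness, y along the edge, z up)
- blue_packet: small blue card packet, 8 x 50 x 64 mm, standing loose on the taller sign's foot in front of the card. Origin: centre of its underside
- cream_packet: small cream-coloured card packet, 12 x 30 x 58 mm, standing loose on the lower sign's foot. Origin: centre of its underside

How it is judged (in metres and radians):
On the way:
1. the clip is squeezed open and lifted clear of the lower plate, which stays standing (value of joint clip_lever above 0.15 rad and z of jaw_a in the frame of low_plate above 0.14 m and contact force between clip and low_plate below 0.1 N and contact force between the fingers and clip above 3 N and angle between low_plate's own z axis and vertical below 0.1 rad and distance of low_plate from where it was at the start of the episode below 0.04 m), for 0.2 s.
At the end, for the whole second after the job is handed in: fingers hold the clip open over 0.3 rad; a jaw tip on each side of card and plate, 5 mm or more from mid-thickness, 8 mm or more below the card's top edge, within 25 mm of its middle, square within 0.2 rad, not touching; both signs upright within 40 mm of their start, packets within 50 mm (value of joint clip_lever above 0.3 rad and ((x of jaw_a in the frame of card_edge below -0.005 m and x of jaw_b in the frame of card_edge above 0.005 m) or (x of jaw_b in the frame of card_edge below -0.005 m and x of jaw_a in the frame of card_edge above 0.005 m)) and z of each of jaw_a, jaw_b in the frame of card_edge below -0.008 m and y of jaw_a in the frame of card_edge between -0.025 and 0.025 m and y of jaw_b in the frame of card_edge between -0.025 and 0.025 m and angle between the y axis of clip and the y axis of card_edge, either way round below 0.2 rad and contact force between the fingers and clip above 3 N and contact force between clip and card_plate below 0.2 N and linear speed of clip below 0.02 m/s and angle between each of low_plate, card_plate's own z axis and vertical below 0.1 rad and distance of each of low_plate, card_plate from where it was at the start of the episode below 0.04 m and distance of each of blue_packet, cream_packet from where it was at the start of the episode below 0.05 m and angle between each of blue_packet, cream_packet's own z axis and vertical below 0.2 rad); the arm keeps its last pose, push and grip.
It fails at once if a sign is lifted off the counter or knocked over (height (world z) of any of low_plate, card_plate above 0.02 m or angle between any of low_plate, card_plate's own z axis and vertical above 0.4 rad).
It fails at once if the clip is dropped (height (world z) of clip below 0.1 m).
It also fails if it takes over 38 s, if anything falls off the work surface, if the arm or the gripper's body presses on something with over 40 N, if the wrist force passes 120 N, or if a joint passes its speed limit or range.

ROBOT

A 6-joint arm with a two-finger parallel gripper is mounted at the origin on a cart in front of the work surface, level with it; the furniture and walls round the work are solid. World frame = base frame: x ahead of the robot, y to its left, z up, the work surface at z = 0. Lengths are in mm, angles in rad, forces in N, time in s.
With the tool pointing down it reaches from about 275 to 750 mm from the base axis. Payload 10.2 kg.
Tool frame: the origin (TCP) lies at the centre of the arm's flange, where the gripper is bolted on; the fingertips stand 173 mm ahead of it and the grasp point (between the pads) lies 155 mm ahead of it; z points along the fingers, y is the line along which they close (so a half turn about z gives the same grasp; the last joint's range is limited). The gripper opens to 85 mm and grips with 20 to 120 N. Pads are 22 mm wide; open, the fingers measure 114 mm over their backs; the gripper's body (76 mm by 85 mm) begins 54 mm behind the grasp point. The pads swing forward as they close: fully open they stand 13 mm farther back than shut.
Start: joints at [-1.549, 0.313, 1.498, -0, 1.331, -0.223], TCP at [127.227, -509.358, 404.694] pointing down, gripper open.
Joint ranges: [-2.94, 2.94], [-0.97, 2.17], [0.19, 2.56], [-1.23, 4.37], [0.02, 3.11], [-2.88, 2.88]. Speed limits (rad/s): [2.39, 2.39, 3.01, 3.14, 3.14, 3.14].

INTERFACE

Orientations are given as a unit quaternion [w, x, y, z].
In Python, from rig import ctrl, eyes gives the robot as it stands (ctrl), with the cameras (eyes).
- The arm moves only by the tool shift_gripper, called after "Emit:" by a JSON object that holds its "name" and its "arguments", one argument or row to a line. Schema: {"type":"object","properties":{"ticks":{"type":"array","items":{"type":"object","properties":{"d":{"type":"array","items":{"type":"number"},"minItems":3,"maxItems":3},"r":{"type":"array","items":{"type":"number"},"minItems":3,"maxItems":3}},"additionalProperties":false},"minItems":1,"maxItems":8},"aperture":{"type":"number"},"grip_n":{"type":"number"},"only":{"type":"string"},"quiet":{"type":"boolean"},"lines":{"type":"string"}},"required":["ticks"],"additionalProperties":false}. ticks is a list of rows, 1 to 8 of them, each an object with the fields d (a list: dx, dy, dz in mm), r (a list: a rotation vector rx, ry, rz in rad); a field left out counts as zero; each row is the pose to reach, as a shift and turn from the pose commanded when the call began, along the tool's axes at that moment; what a row does not reach only later rows make up. A row lasts 1/10 s, in which the tool goes at most 50 mm and 0.15 rad, less where a joint would pass 70% of its speed; a pose out of reach is approached as far as the arm can. aperture is the opening from 0.0 (shut) to 1.0 (fully open), set as the call begins (left out keeps the last). The fingers move at their own pace and stop on an object; grip_n is the grip in N (left out, the last holds). Time passes only in rows, so rows that do not move let the fingers close. The tool returns the time, the measured TCP pose, the force, the opening and the grip force at its end. only (a regular expression) keeps the lines of the reply that match it, lines (a string "A,B") keeps lines A to B, and quiet returns only ok. Input that does not fit is refused with a message, and nothing moves.
- ctrl.sense(): the state, without advancing time (a new reading comes with each control period).
- eyes.capture(name): name is "scene" or "side" or "wrist"; returns the picture (384x512x3 uint8, red, green, blue); there is no depth.
- eyes.calibration(name): a dict with "fx", "fy", "cx", "cy" (pixels), "position" and "attitude" of the camera in the world. Camera axes: x right, y down, z forward; pixel columns grow to the right and rows downward; lengths in mm; the calibration is good to about 2 mm. A picture is of the moment at which its call begins: read the wrist's pose just before it. calibration takes no time and is no camera call; for the wrist camera it gives the pose at the moment of the call.
- ctrl.finish_job(): hands the job in; it is judged then, once.
The state is a dict: "time_s": time; "joints": joint angles; "dq": joint speeds; "tau": joint torques, N m; "eef_pos": TCP position; "ee_rot": TCP orientation; "force": force on the tool from outside, world axes, zero at the start; "wrist_torque": the same for the moment, N m; "grip_width": opening from 0.0 (shut) to 1.0 (fully open); "grip_force": force on a finger pad.
Only numpy, scipy, OpenCV 4.12 (cv2) and the standard library are available. Lean on these libraries where they do the work, as an engineer would, in place of code of your own. Each camera call takes 0.05 s, during which the arm holds its last target. There are 200 camera calls.

## Working session

There is one attempt and no reset: what is moved stays moved. The work goes in short steps, Python scripts to look and compute and a tool call to move; the robot and the scene stay as the last step left them, time stands still between calls to the robot, and variables do not carry over. Pictures are saved under pics/ and viewed, at most 10 in all, crops included, and the job is handed in when it is done.

```bash
ls; mkdir -p pics
```

Run:
```python
from rig import ctrl, eyes
import cv2,numpy as np
for n in ["scene","side","wrist"]:
    im=eyes.capture(n); cv2.imwrite(f"pics/{n}0.png",im[:,:,::-1]); c=eyes.calibration(n); print(n,c)
print(ctrl.sense())
a=[cv2.imread(f"pics/{n}0.png") for n in ["scene","side"]]
```

```text
pics
rig.py
scene {'fx': 347.7082456199839, 'fy': 347.7082456199839, 'cx': 256.97884642076593, 'cy': 188.59689923164, 'position': array([-102.50924285,  409.38489468,  583.13012848]), 'attitude': array([ 0.25421869, -0.45773867,  0.74855217, -0.40683881])}
side {'fx': 428.0729291918865, 'fy': 428.0729291918865, 'cx': 267.3748412248768, 'cy': 198.57443645256876, 'position': array([1322.62027617,  155.66741235,  653.74995698]), 'attitude': array([-0.31666316,  0.58669635,  0.65937862, -0.34746462])}
wrist {'fx': 318.129130721644, 'fy': 318.129130721644, 'cx': 259.793123186668, 'cy': 191.6038323711767, 'position': array([ 204.11413256, -489.83952764,  373.38390038]), 'attitude': array([ 0.12297663,  0.77844174, -0.60790395, -0.09673677])}
{'time_s': 0.15, 'joints': array([-1.54939846e+00,  3.13335596e-01,  1.49822755e+00,  1.09909520e-05,
        1.33097980e+00, -2.23403463e-01]), 'dq': array([ 2.87992340e-05, -1.81893263e-03, -2.39935667e-03, -3.91962664e-04,
        1.42951804e-04,  4.12307468e-04]), 'tau': array([ 8.41089495e-04, -4.12369394e+01, -2.59797907e+01, -1.79017998e-04,
        3.20312029e-03,  2.26729765e-05]), 'eef_pos': array([ 127.2278527 , -509.33509988,  404.27240967]), 'ee_rot': array([-4.72187135e-04,  9.92518434e-01,  1.22093949e-01,  5.32199904e-05]), 'force': array([ 1.17015322,  0.04111204, -0.21938802]), 'wrist_torque': array([ 0.00999636, -0.0333285 ,  0.05497103]), 'grip_force': 0.0, 'grip_width': 0.998612468991733}
```

View pics/scene0.png

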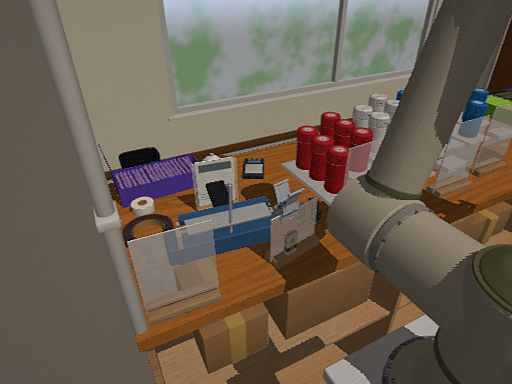

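View pics/side0.png

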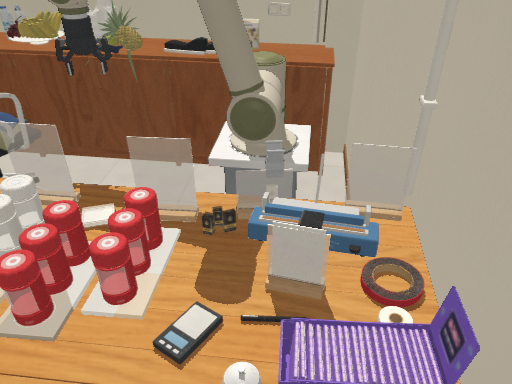

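The scene view shows the clip on the low plate at about (288,195), at the near edge. The card plate is behind the blue sealer at about (215,180). In the side view the clip is at about (275,155) and the back of the card plate at (298,253). I'll enlarge both.

Run:
```python
import cv2,numpy as np
a=cv2.imread("pics/scene0.png")[140:280,165:345]; b=cv2.imread("pics/side0.png")[120:300,220:400]
a=cv2.resize(a,None,fx=4.2,fy=4.2,interpolation=cv2.INTER_CUBIC);cv2.imwrite("pics/sc1.png",a)
b=cv2.resize(b,None,fx=3.3,fy=3.3,interpolation=cv2.INTER_CUBIC);cv2.imwrite("pics/si1.png",b)
```

```text
(no output)
```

View pics/sc1.png

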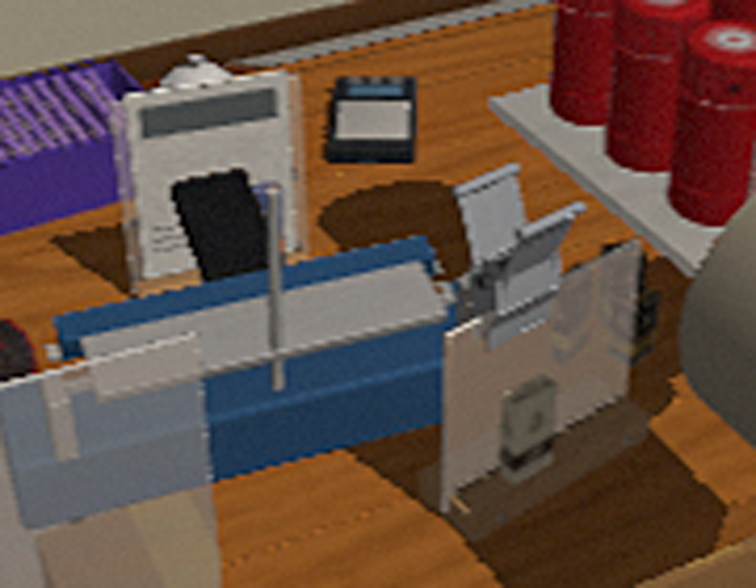

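View pics/si1.png

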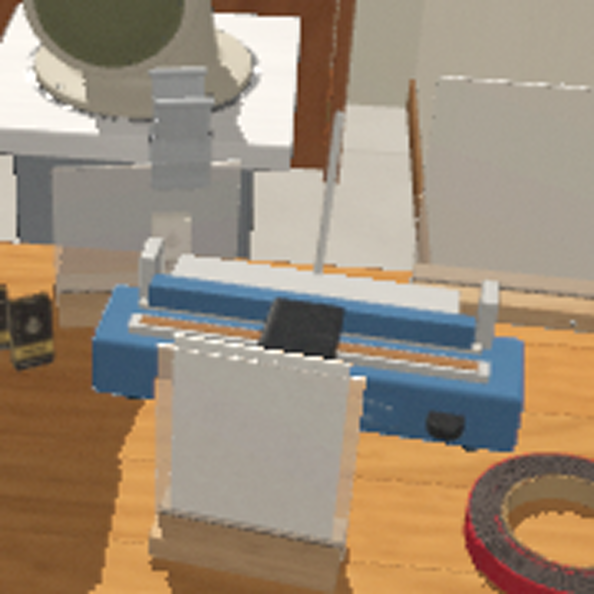

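The crops show the clip's two rolled edges clearly in both views. In the scene crop they run (457,190)-(520,168) and (522,240)-(583,207). In the side crop they run (150,68)-(204,68) and (152,100)-(212,101). A thin rod and a black handle rise from the sealer between the two signs. I'll triangulate these.

Create h.py:
```python
import numpy as np, cv2
from scipy.spatial.transform import Rotation as R
from rig import ctrl, eyes
def Rq(q): return R.from_quat(np.r_[q[1:],q[0]])
def ray(c,p):
    d=Rq(c["attitude"]).apply([(p[0]-c["cx"])/c["fx"],(p[1]-c["cy"])/c["fy"],1]); return np.array(c["position"]),d/np.linalg.norm(d)
def tri(rs):
    A=sum(np.eye(3)-np.outer(d,d) for _,d in rs); b=sum((np.eye(3)-np.outer(d,d))@o for o,d in rs)
    x=np.linalg.solve(A,b); return x,max(np.linalg.norm(np.cross(x-o,d)) for o,d in rs)
def onz(r,z): o,d=r; return o+d*(z-o[2])/d[2]
```

Run:
```python
from h import *
np.set_printoptions(precision=1,suppress=True)
S,D=eyes.calibration("scene"),eyes.calibration("side")
s=lambda u,v:ray(S,(165+(u+.5)/4.2-.5,140+(v+.5)/4.2-.5))
d=lambda u,v:ray(D,(220+(u+.5)/3.3-.5,120+(v+.5)/3.3-.5))
for n,a,b in [("A+y",(522,240),(210,68)),("A-y",(583,207),(150,68)),("B+y",(457,190),(212,101)),("B-y",(520,168),(152,100)),
 ("low+y",(443,335),(242,162)),("low-y",(640,243),(53,165)),("card+y",(127,97),(352,365)),("card-y",(280,76),(172,335)),
 ("foot card+y",None,None),("rod top",(273,187),(340,113)),("rod bot",(278,385),(320,270)),("handle l",(175,185),(343,308)),("handle r",(245,172),(275,300))]:
    if a: print(n,*tri([s(*a),d(*b)]))
W=eyes.calibration("wrist"); st=ctrl.sense()
Re=Rq(st["ee_rot"]); print("cam in tool",Re.inv().apply(W["position"]-st["eef_pos"]),(Re.inv()*Rq(W["attitude"])).as_matrix())
print(Re.as_matrix())
```

```text
A+y [385.1  94.3 193.1] 0.07295710627329709
A-y [395.1  52.2 194.4] 1.2917546909450233
B+y [438.1 100.1 193.6] 0.2236778478781383
B-y [442.8  59.2 193.3] 1.3957784212490392
low+y [409.6 122.5 129.5] 0.5288036235861643
low-y [432.7 -15.  129.4] 1.3585472253799737
card+y [678.2 199.1 156. ] 1.2184353564153871
card-y [663.6  98.6 154.8] 3.378404830399579
rod top [466.  188.3 205.1] 0.23226227286753573
rod bot [470.2 187.3  78.1] 2.978070230907668
handle l [597.  197.1 137. ] 0.6149213880287485
handle r [592.9 154.8 136.3] 0.9489613502150456
cam in tool [79.3 -0.3 30.9] [[-0.  -1.  -0.3]
 [ 1.  -0.  -0. ]
 [ 0.  -0.3  1. ]]
[[ 1.   0.2 -0. ]
 [ 0.2 -1.   0. ]
 [ 0.  -0.  -1. ]]
```

Emit:
{"name": "shift_gripper", "arguments": {
  "ticks": [
    {"d":[0,0,-48]},
    {"d":[0,0,-96]},
    {"d":[32,-38,-96],"r":[0,0,-0.12]},
    {"d":[64,-76,-96],"r":[0,0,-0.24]},
    {"d":[96,-114,-96],"r":[0,0,-0.36]},
    {"d":[128,-152,-96],"r":[0,0,-0.48]},
    {"d":[160,-190,-96],"r":[0,0,-0.6]},
    {"d":[192,-228,-96],"r":[0,0,-0.72]}
  ],
  "aperture": 1.0
}}

```text
time_s: 0.95
eef_pos: [258.5, -239.7, 500.6]
ee_rot: [0.0, 0.885, 0.466, 0.0]
force: [0.8, -0.7, 0.6]
grip_width: 0.998
grip_force: 0.0
```

Run:
```python
from h import *
s=ctrl.sense(); M=Rq(s["ee_rot"]).as_matrix(); print(M.round(3),s["eef_pos"])
print(M.T@(np.array([415,76.5,430])-s["eef_pos"]), np.arctan2(M[1,0],M[0,0]), s["time_s"])
```

```text
[[ 0.566  0.824  0.   ]
 [ 0.824 -0.566 -0.   ]
 [ 0.     0.    -1.   ]] [ 258.48921323 -239.66832357  500.58887889]
[349.22018784 -50.01135749  70.60417519] 0.9689339445555751 0.95
```

Emit:
{"name": "shift_gripper", "arguments": {
  "ticks": [
    {"d":[44,-6,0],"r":[0,0,-0.1]},
    {"d":[88,-12,0],"r":[0,0,-0.2]},
    {"d":[132,-19,0],"r":[0,0,-0.3]},
    {"d":[176,-25,10],"r":[0,0,-0.4]},
    {"d":[220,-31,25],"r":[0,0,-0.5]},
    {"d":[264,-37,40],"r":[0,0,-0.6]},
    {"d":[308,-44,55],"r":[0,0,-0.7]},
    {"d":[349,-50,70],"r":[0,0,-0.77]}
  ]
}}

```text
time_s: 1.75
eef_pos: [416.2, 75.9, 430.0]
ee_rot: [0.0, 0.645, 0.764, 0.0]
force: [1.9, -1.5, 0.2]
grip_width: 0.996
grip_force: 0.0
```

Emit:
{"name": "shift_gripper", "arguments": {
  "ticks": [
    {},
    {}
  ]
}}

```text
time_s: 1.95
eef_pos: [415.9, 74.1, 430.3]
ee_rot: [-0.0, 0.646, 0.763, -0.0]
force: [-1.0, -0.3, 0.0]
grip_width: 1.0
grip_force: 0.0
```

Run:
```python
from h import *
s=ctrl.sense(); M=Rq(s["ee_rot"]).as_matrix(); print(s["eef_pos"],np.arctan2(M[1,0],M[0,0]), s["time_s"])
np.save("pics/w1.npy",eyes.calibration("wrist"),allow_pickle=True)
cv2.imwrite("pics/w1.png",cv2.resize(eyes.capture("wrist")[:,:,::-1],(768,576)))
```

```text
[415.94466239  74.12847245 430.34183414] 1.7361619246149178 1.95
```

View pics/w1.png

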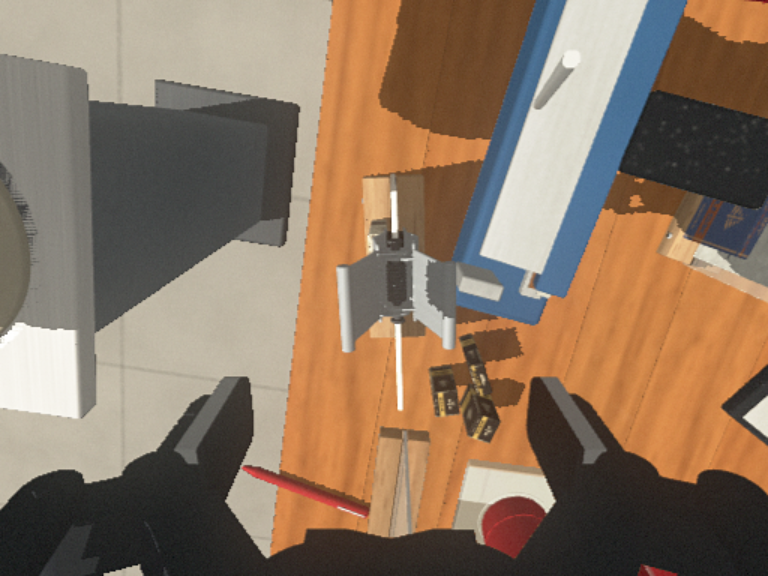

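The wrist view shows the rolled edges at (344,266)-(348,350) and (452,264)-(449,347), and the plate edge at (394,175)-(401,410) (x1.5 scale). The clip is nearly parallel to the image column, and the region under the fingers is clear.

Run:
```python
from h import *
np.set_printoptions(precision=1,suppress=True)
C=np.load("pics/w1.npy",allow_pickle=True).item()
S,D=eyes.calibration("scene"),eyes.calibration("side")
w=lambda u,v:ray(C,((u+.5)/1.5-.5,(v+.5)/1.5-.5))
s=lambda u,v:ray(S,(165+(u+.5)/4.2-.5,140+(v+.5)/4.2-.5))
d=lambda u,v:ray(D,(220+(u+.5)/3.3-.5,120+(v+.5)/3.3-.5))
P={}
for n,a,b,c in [("A+y",(344,266),(522,240),(210,68)),("A-y",(348,350),(583,207),(150,68)),("B+y",(452,264),(457,190),(212,101)),("B-y",(449,347),(520,168),(152,100)),("low+y",(394,175),(443,335),(242,162)),("low-y",(401,410),(640,243),(53,165))]:
    P[n]=onz(w(*a),129.4 if "low" in n else 195)
    print(n,tri([w(*a),s(*b),d(*c)]),"wrist only",P[n])
for p in (("A+y","A-y"),("B+y","B-y"),("low+y","low-y")):
    e=P[p[0]]-P[p[1]]; print(p,np.arctan2(-e[0],e[1]))
m=sum(P[k] for k in ("A+y","A-y","B+y","B-y"))/4; print("centre",m)
st=ctrl.sense(); print(Rq(st["ee_rot"]).inv().apply(m-st["eef_pos"]))
```

```text
A+y (array([388.9,  93.5, 192.9]), np.float64(2.543893112272348)) wrist only [391.5  93.7 195. ]
A-y (array([397.3,  52.2, 194.2]), np.float64(2.0747832276925564)) wrist only [398.9  53.4 195. ]
B+y (array([438.5, 100.8, 193.6]), np.float64(1.4026140523507618)) wrist only [438.7 102.5 195. ]
B-y (array([444.6,  59.9, 193.1]), np.float64(2.4276207451461884)) wrist only [445.5  62.7 195. ]
low+y (array([408.5, 125.6, 129.8]), np.float64(5.371189065262691)) wrist only [408.3 130.9 129.4]
low-y (array([435.4, -15.2, 129.6]), np.float64(2.3806150029156807)) wrist only [437.7 -15.3 129.4]
('A+y', 'A-y') 0.18125503381245725
('B+y', 'B-y') 0.17064060387384222
('low+y', 'low-y') 0.19832271993230016
centre [418.7  78.1 195. ]
[  4.2   3.6 235.8]
```

Emit:
{"name": "shift_gripper", "arguments": {
  "ticks": [
    {"d":[2,1,15],"r":[0,0,-0.015]},
    {"d":[3.5,2.5,30],"r":[0,0,-0.015]},
    {"d":[3.5,2.5,45],"r":[0,0,-0.015]},
    {"d":[3.5,2.5,60],"r":[0,0,-0.015]},
    {"d":[3.5,2.5,72],"r":[0,0,-0.015]},
    {"d":[3.5,2.5,82],"r":[0,0,-0.015]},
    {"d":[3.5,2.5,82],"r":[0,0,-0.015]}
  ]
}}

```text
time_s: 2.7
eef_pos: [417.6, 76.8, 348.2]
ee_rot: [-0.0, 0.642, 0.767, -0.0]
force: [-0.2, 0.6, 0.3]
grip_width: 1.002
grip_force: 0.0
```

Run:
```python
from h import *
s=ctrl.sense(); M=Rq(s["ee_rot"]).as_matrix(); print(s["eef_pos"],np.arctan2(M[1,0],M[0,0])-np.pi/2, M[:,2])
np.save("pics/w2.npy",eyes.calibration("wrist"),allow_pickle=True)
cv2.imwrite("pics/w2.png",cv2.resize(eyes.capture("wrist")[:,:,::-1],(768,576)))
```

```text
[417.61437118  76.76230881 348.19623125] 0.17713959886849429 [-1.23194149e-03  7.55909256e-05 -9.99999238e-01]
```

View pics/w2.png

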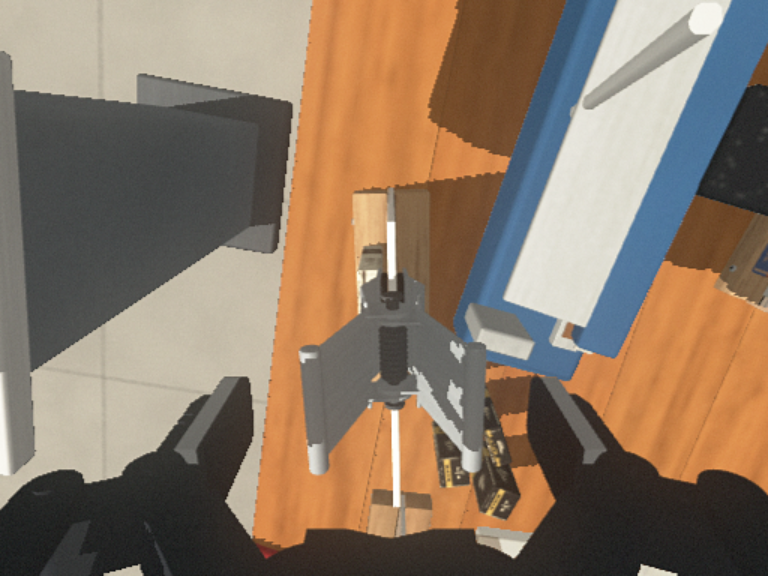

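The wrist view shows the rolled edges at columns 312 and 473 (mid 392), midway between the fingers at 250 and 530 (mid 390). Their mid row, about 410, matches the grasp point (about 415). Closing now.

Emit:
{"name": "shift_gripper", "arguments": {
  "ticks": [
    {},
    {},
    {},
    {},
    {},
    {},
    {},
    {}
  ],
  "aperture": 0.35,
  "grip_n": 30
}}

```text
time_s: 3.55
eef_pos: [417.8, 77.6, 348.7]
ee_rot: [-0.0, 0.641, 0.767, -0.0]
force: [-0.6, -0.1, -0.5]
grip_width: 0.349
grip_force: 11.6
```

Run:
```python
from h import *
cv2.imwrite("pics/w3.png",cv2.resize(eyes.capture("wrist")[:,:,::-1],(512,384)))
cv2.imwrite("pics/s3.png",cv2.resize(eyes.capture("scene")[140:280,165:345,::-1],None,fx=2.8,fy=2.75))
a=cv2.imread("pics/w3.png");b=cv2.imread("pics/s3.png");b=cv2.resize(b,(288,224));
c=np.zeros((384,800,3),np.uint8);c[:,:512]=a;c[:224,512:]=b
d=cv2.resize(np.ascontiguousarray(eyes.capture("side")[120:220,240:420,::-1]),(288,160));c[224:,512:]=d
cv2.imwrite("pics/c3.png",c)
```

```text
(no output)
```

View pics/c3.png

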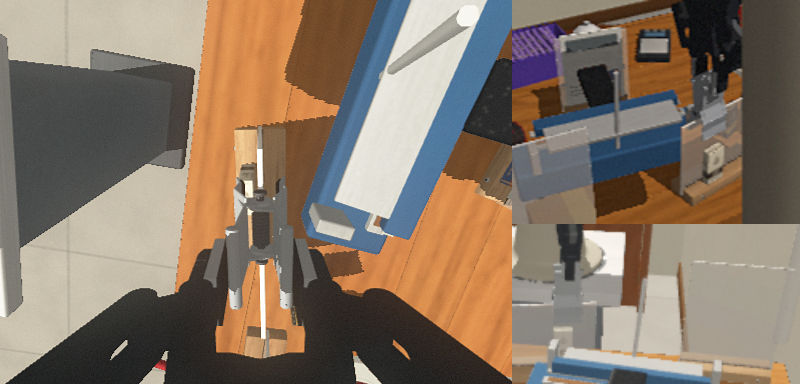

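The clip is squeezed open (about 30 mm across the edges, 11.6 N) and the low plate stands undisturbed between the jaws. I'll lift it.

Emit:
{"name": "shift_gripper", "arguments": {
  "ticks": [
    {"d":[0,0,-4]},
    {"d":[0,0,-10]},
    {"d":[0,0,-18]},
    {"d":[0,0,-28]},
    {"d":[0,0,-40]},
    {"d":[0,0,-60]},
    {"d":[0,0,-85]},
    {"d":[0,0,-115]}
  ]
}}

```text
time_s: 4.5
eef_pos: [417.5, 77.6, 465.1]
ee_rot: [-0.0, 0.641, 0.767, -0.0]
force: [0.1, 0.6, -0.8]
grip_width: 0.352
grip_force: 11.5
```

Emit:
{"name": "shift_gripper", "arguments": {
  "ticks": [
    {"d":[0,0,-10]},
    {"d":[0,0,-10]},
    {"d":[0,0,-10]}
  ]
}}

```text
time_s: 4.8
eef_pos: [417.7, 77.6, 472.7]
ee_rot: [-0.001, 0.641, 0.767, -0.0]
force: [0.4, -0.5, -1.1]
grip_width: 0.351
grip_force: 11.5
```

```bash
python3 - <<'E'
from h import *
np.set_printoptions(precision=1,suppress=True)
s=ctrl.sense(); M=Rq(s["ee_rot"]).as_matrix(); print(s["eef_pos"],np.arctan2(M[1,0],M[0,0])-np.pi/2)
a=[]
for n,(y,x) in dict(scene=(60,150),side=(40,200)).items():
    im=np.ascontiguousarray(eyes.capture(n)[:,:,::-1]);cv2.imwrite(f"pics/{n}4.png",im)
    a.append(cv2.resize(im[y:y+240,x:x+160],(400,600),interpolation=cv2.INTER_CUBIC))
cv2.imwrite("pics/c4.png",np.hstack(a))
E
```

```text
[417.7  77.6 472.7] 0.17895774349637739
```

View pics/c4.png

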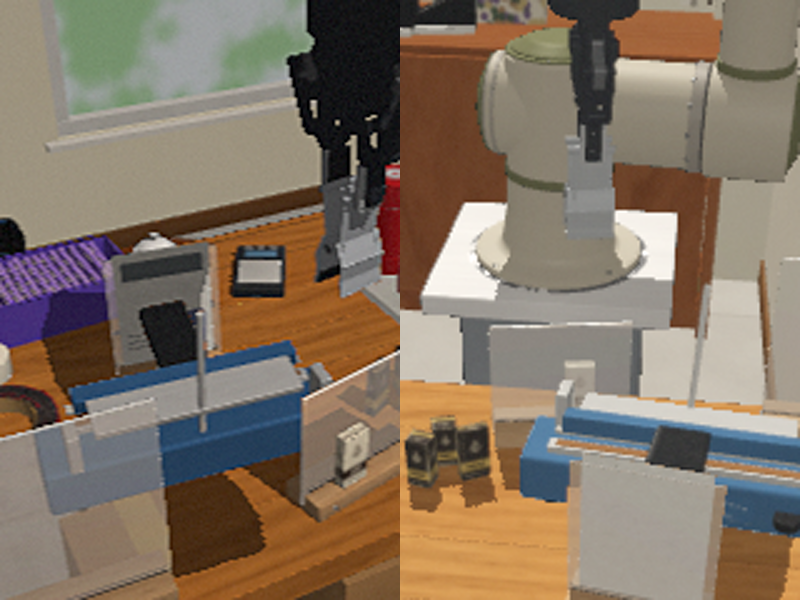

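Run:
```python
from h import *
np.set_printoptions(precision=1,suppress=True)
S,D=eyes.calibration("scene"),eyes.calibration("side")
s=lambda u,v:ray(S,(150+(u+.5)/2.5-.5,60+(v+.5)/2.5-.5))
d=lambda u,v:ray(D,(200+(u-400+.5)/2.5-.5,40+(v+.5)/2.5-.5))
for n,a,b in [("jawB+y",(317,282),(611,238)),("card+y",(112,257),(722,478)),("card-y",(207,246),(580,457))]: print(n,*tri([s(*a),d(*b)]))
print("jawA +y at z232",onz(s(340,296),232),"-y",onz(s(382,283),232))
```

```text
jawB+y [428.8  98.8 228.1] 0.2514379739621444
card+y [679.2 201.5 156.2] 2.970491407939606
card-y [663.6  96.9 152.4] 1.6309299448593175
jawA +y at z232 [395.4  97.4 232. ] -y [397.2  57.1 232. ]
```

Emit:
{"name": "shift_gripper", "arguments": {
  "ticks": [
    {"d":[4,44,0],"r":[0,0,0.05]},
    {"d":[8,88,0],"r":[0,0,0.1]},
    {"d":[12,132,0],"r":[0,0,0.15]},
    {"d":[16,176,0],"r":[0,0,0.2]},
    {"d":[20,220,0],"r":[0,0,0.25]},
    {"d":[25,250,0],"r":[0,0,0.3]},
    {"d":[25,262,0],"r":[0,0,0.323]},
    {"d":[25,262,0],"r":[0,0,0.323]}
  ]
}}

```text
time_s: 5.7
eef_pos: [672.6, 149.0, 470.8]
ee_rot: [-0.001, 0.756, 0.654, -0.001]
force: [0.3, -0.3, -1.2]
grip_width: 0.352
grip_force: 11.5
```

Emit:
{"name": "shift_gripper", "arguments": {
  "ticks": [
    {},
    {}
  ]
}}

```text
time_s: 5.9
eef_pos: [670.6, 148.7, 473.9]
ee_rot: [-0.0, 0.756, 0.655, -0.0]
force: [0.2, 0.8, -1.2]
grip_width: 0.35
grip_force: 11.5
```

```bash
python3 - <<'E'
from h import *
s=ctrl.sense(); M=Rq(s["ee_rot"]).as_matrix(); print(s["eef_pos"],np.arctan2(M[1,0],M[0,0])-np.pi/2)
np.save("pics/w5.npy",eyes.calibration("wrist"),allow_pickle=True)
cv2.imwrite("pics/w5.png",cv2.resize(eyes.capture("wrist")[:,:,::-1],(768,576)))
E
```

```text
[670.56958676 148.65679591 473.94262363] -0.1436177309083606
```

View pics/w5.png

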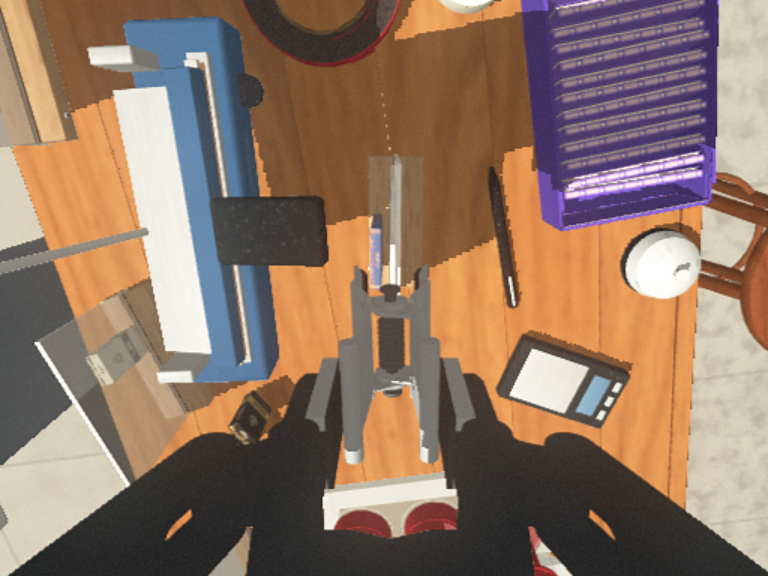

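The wrist view has the clip above the card sign. Its jaws (columns about 360 and 421 at row 270) straddle the card's top edge, which runs (397,157)-(394,285). I'll get exact edges from pixel profiles.

Run:
```python
from h import *
im=eyes.capture("wrist"); cv2.imwrite("pics/w6.png",im[:,:,::-1])
g=cv2.cvtColor(im,cv2.COLOR_RGB2GRAY)
for r in range(100,192,6): print(r,g[r,234:290].tolist())
```

```text
100 [94, 94, 92, 90, 94, 94, 93, 94, 95, 94, 103, 98, 95, 94, 90, 94, 91, 93, 91, 92, 91, 95, 96, 97, 89, 188, 139, 91, 92, 91, 93, 95, 98, 96, 96, 102, 100, 102, 97, 97, 99, 100, 93, 96, 100, 99, 99, 102, 98, 94, 97, 98, 96, 97, 98, 94]
106 [94, 92, 93, 92, 94, 93, 96, 97, 95, 99, 99, 106, 112, 117, 118, 114, 112, 113, 111, 106, 109, 111, 115, 116, 116, 116, 118, 111, 97, 127, 140, 147, 131, 113, 112, 109, 108, 104, 104, 107, 107, 106, 112, 110, 103, 107, 109, 109, 103, 99, 100, 97, 97, 98, 97, 91]
112 [89, 93, 91, 91, 94, 94, 97, 91, 96, 95, 95, 104, 113, 119, 115, 109, 116, 111, 107, 111, 114, 111, 112, 117, 115, 115, 141, 144, 151, 174, 180, 177, 179, 145, 113, 109, 108, 103, 103, 110, 106, 112, 108, 107, 110, 110, 109, 109, 100, 104, 100, 98, 99, 101, 93, 95]
118 [92, 92, 90, 96, 91, 90, 95, 90, 97, 98, 99, 110, 116, 118, 117, 118, 116, 116, 115, 115, 112, 110, 108, 116, 115, 111, 140, 148, 145, 152, 176, 176, 181, 140, 104, 103, 103, 101, 106, 108, 113, 111, 110, 107, 106, 113, 111, 108, 102, 100, 98, 97, 96, 99, 94, 94]
124 [100, 96, 93, 92, 97, 92, 92, 95, 94, 96, 94, 104, 11
[... 2529 characters left out ...]
15, 180, 255, 255, 246, 207, 172, 255, 236, 131, 106, 103, 104, 114, 110, 104, 112, 110, 110, 110, 112, 98, 89, 102, 118, 117, 109, 97, 143, 158, 163, 162]
184 [169, 171, 135, 110, 112, 113, 114, 83, 59, 53, 48, 154, 198, 205, 185, 170, 161, 153, 158, 115, 170, 201, 206, 209, 212, 182, 255, 255, 241, 205, 169, 255, 229, 124, 110, 104, 105, 110, 110, 108, 113, 105, 68, 57, 54, 103, 110, 109, 112, 113, 111, 96, 147, 164, 163, 165]
190 [117, 118, 119, 114, 116, 112, 115, 94, 64, 55, 48, 124, 201, 226, 219, 209, 203, 196, 207, 151, 146, 112, 80, 76, 69, 66, 71, 69, 75, 83, 74, 155, 130, 106, 105, 104, 93, 190, 209, 205, 203, 183, 103, 52, 52, 84, 108, 117, 117, 116, 118, 117, 120, 162, 169, 169]
```

Run:
```python
from h import *
np.set_printoptions(precision=2,suppress=True)
C=eyes.calibration("wrist"); s=ctrl.sense(); M=Rq(s["ee_rot"]).as_matrix()
f=lambda p,z: M.T@(onz(ray(C,p),z)-s["eef_pos"])
for r,l,q in [(115,259.6,266.9),(142,259.6,266.8),(166,259.55,266.7)]: print("card L/R tool",f((l,r),157),f((q,r),151))
print("plate +y end (row ~103)",f((264,105),151),"card end ~111",f((261,109),157))
for z in (232,240): print("jaw mid",f((260.1,186),z),"A",f((244.5,186),z),"B",f((275.6,186),z))
print("side/scene card mid",M.T@(np.array([671,149.2,157])-s["eef_pos"]))
```

```text
card L/R tool [ 57.12  -0.26 317.38] [ 56.65   6.29 323.39]
card L/R tool [ 33.39  -0.27 317.38] [ 32.42   6.36 323.38]
card L/R tool [ 11.23  -0.33 317.38] [  9.79   6.41 323.38]
plate +y end (row ~103) [ 65.31   3.65 323.39] card end ~111 [ 62.23   0.96 317.38]
jaw mid [ 14.93   0.02 242.38] A [ 14.94 -10.83 242.37] B [ 14.92  10.79 242.38]
jaw mid [ 17.38  -0.   234.38] A [ 17.39 -10.43 234.37] B [ 17.37  10.36 234.38]
side/scene card mid [  0.54   0.2  317.38]
```

Emit:
{"name": "shift_gripper", "arguments": {
  "ticks": [
    {"d":[0.5,3,0]},
    {"d":[0.5,3,12]},
    {"d":[0.5,3,26]},
    {"d":[0.5,3,40]},
    {"d":[0.5,3,52]},
    {"d":[0.5,3,60]},
    {"d":[0.5,3,60]},
    {"d":[0.5,3,60]}
  ]
}}

```text
time_s: 6.8
eef_pos: [674.3, 148.9, 414.3]
ee_rot: [0.0, 0.756, 0.654, 0.0]
force: [-1.0, 0.2, 0.0]
grip_width: 0.357
grip_force: 11.5
```

Run:
```python
from h import *
np.set_printoptions(precision=2,suppress=True)
C=eyes.calibration("wrist"); s=ctrl.sense(); M=Rq(s["ee_rot"]).as_matrix();print(s["eef_pos"])
im=eyes.capture("wrist"); cv2.imwrite("pics/w7.png",im[:,:,::-1]); g=cv2.cvtColor(im,cv2.COLOR_RGB2GRAY)
for r in range(80,190,9): print(r,g[r,236:286].tolist())
S=[]
for n,(y,x) in dict(scene=(130,180),side=(170,230)).items():
    i=np.ascontiguousarray(eyes.capture(n)[:,:,::-1]); S.append(cv2.resize(i[y:y+120,x:x+100],(400,480),interpolation=cv2.INTER_CUBIC))
cv2.imwrite("pics/c7.png",np.hstack(S))
```

```text
[674.25 148.87 414.29]
80 [93, 94, 93, 95, 95, 88, 85, 88, 88, 88, 89, 96, 92, 93, 95, 99, 89, 91, 92, 94, 93, 94, 89, 91, 91, 94, 91, 92, 97, 95, 92, 95, 96, 96, 91, 93, 100, 99, 97, 99, 96, 99, 96, 100, 102, 102, 98, 97, 101, 100]
89 [95, 92, 89, 95, 91, 93, 88, 89, 91, 93, 90, 91, 95, 91, 95, 95, 93, 96, 86, 91, 93, 89, 92, 92, 91, 90, 90, 94, 97, 92, 97, 94, 101, 95, 96, 97, 97, 98, 95, 97, 96, 101, 102, 105, 99, 98, 103, 101, 98, 104]
98 [97, 98, 96, 92, 98, 94, 94, 94, 91, 95, 91, 92, 90, 95, 95, 93, 95, 100, 99, 87, 92, 99, 89, 92, 96, 92, 97, 97, 98, 98, 101, 99, 98, 97, 100, 97, 100, 93, 98, 100, 100, 96, 98, 104, 98, 98, 102, 97, 102, 98]
107 [97, 98, 97, 95, 111, 107, 108, 109, 105, 103, 104, 102, 103, 108, 103, 104, 102, 108, 105, 104, 104, 104, 98, 116, 138, 145, 134, 103, 96, 101, 98, 100, 97, 100, 101, 103, 99, 103, 101, 99, 101, 100, 101, 99, 101, 101, 101, 99, 97, 97]
116 [94, 98, 98, 102, 115, 119, 121, 115, 117, 115, 118, 111, 110, 
[... 1469 characters left out ...]
60, 156, 153, 154, 116, 87, 85, 111, 119, 113, 105, 153, 173, 170, 158, 185, 181, 178, 181, 159, 116, 108, 112, 106, 103, 107, 109, 109, 113, 113, 109, 114, 113, 112, 112, 107, 111, 103, 101, 101, 98, 97]
179 [133, 114, 119, 143, 130, 147, 180, 175, 159, 159, 155, 154, 122, 88, 89, 108, 112, 119, 114, 150, 160, 162, 153, 180, 185, 178, 182, 147, 113, 111, 110, 107, 106, 105, 111, 111, 113, 113, 115, 105, 106, 119, 86, 55, 73, 103, 115, 114, 111, 104]
188 [114, 113, 113, 111, 116, 93, 61, 54, 43, 203, 227, 198, 132, 93, 89, 101, 109, 115, 130, 163, 172, 173, 164, 193, 189, 183, 184, 149, 113, 105, 109, 105, 102, 110, 112, 112, 108, 114, 117, 100, 71, 52, 51, 102, 114, 110, 114, 113, 117, 123]
```

Emit:
{"name": "shift_gripper", "arguments": {
  "ticks": [
    {"d":[0,-0.5,3]},
    {"d":[0,-0.5,8]},
    {"d":[0,-0.5,13]},
    {"d":[0,-0.5,18]},
    {"d":[0,-0.5,23]},
    {"d":[0,-0.5,27]},
    {"d":[0,-0.5,29]},
    {"d":[0,-0.5,29]}
  ]
}}

```text
time_s: 7.75
eef_pos: [673.7, 148.9, 384.4]
ee_rot: [-0.0, 0.756, 0.654, -0.0]
force: [-0.3, 0.1, -1.3]
grip_width: 0.351
grip_force: 11.5
```

Emit:
{"name": "shift_gripper", "arguments": {
  "ticks": [
    {},
    {},
    {}
  ]
}}

```text
time_s: 8.05
eef_pos: [673.7, 149.0, 384.9]
ee_rot: [0.0, 0.756, 0.654, 0.0]
force: [0.7, -0.8, -1.6]
grip_width: 0.352
grip_force: 11.5
```

Run:
```python
from h import *
s=ctrl.sense();print(s["eef_pos"],s["dq"].max())
W=eyes.capture("wrist"); cv2.imwrite("pics/w8.png",W[:,:,::-1])
S=[cv2.resize(np.ascontiguousarray(W[90:250,200:320,::-1]),(300,400),interpolation=cv2.INTER_CUBIC)]
for n,(y,x) in dict(scene=(135,180),side=(190,250)).items():
    i=np.ascontiguousarray(eyes.capture(n)[:,:,::-1]);cv2.imwrite(f"pics/{n}8.png",i); S.append(cv2.resize(i[y:y+112,x:x+70],(250,400),interpolation=cv2.INTER_CUBIC))
cv2.imwrite("pics/c8.png",np.hstack(S))
```

```text
[673.730674   148.96255373 384.91475599] 0.0015483197063001844
```

View pics/c8.png

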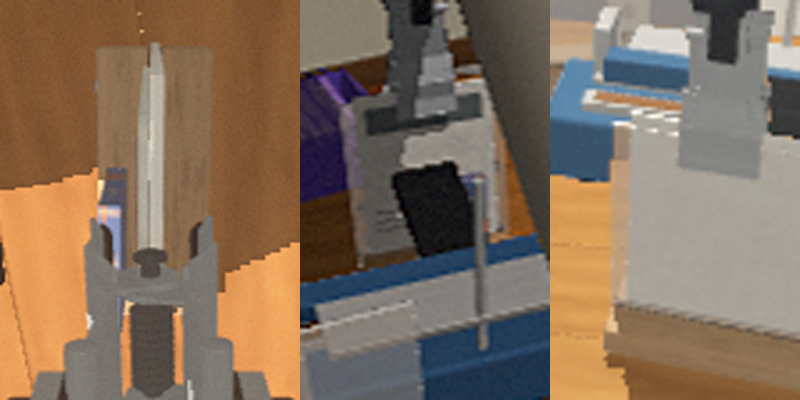

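In the last picture the wrist view (left) shows the card and plate (columns 137-164) centred between the jaws (about 110 and 190). The side view (right) shows jaw B's bottom at row 175, well below the card's top at about 118. I'll check the overlap depth numerically and hand in.

Run:
```python
from h import *
D=eyes.calibration("side");n=np.array([.99,-.143,0])
def onp(u,v,off):
    o,d=ray(D,(250+(u-550+.5)/3.571-.5,190+(v+.5)/3.571-.5)); p0=np.array([673.7,149,0])+n*off
    return (o+d*(n@(p0-o))/(n@d)).round(1)
for u,v in [(680,170),(760,177)]: print("jawB bottom",onp(u,v,11))
for u,v in [(630,110)]: print("card top -y",onp(u,v,-2))
s=ctrl.sense();print(s["force"],s["grip_force"],s["grip_width"])
```

```text
jawB bottom [681.4 125.3 133.9]
jawB bottom [687.6 168.1 138.4]
card top -y [664.   96.1 158.5]
[-0.2231494  -0.01824019  0.29348252] 11.488005369901657 0.3554275478350773
```

```bash
python3 -c "
from rig import ctrl, eyes
print(ctrl.finish_job())"
```

```text
the job is handed in; nothing more can be done
None
```

I handed the job in at about 8 s with the clip held open at roughly 0.55 rad over the middle of the card. By my measurements the jaws hang about 20 mm down each side, touching neither card nor plate. Both signs looked undisturbed in the pictures; I did not re-measure the packets, and no verdict came back.

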